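# Gauge how far the cheese has sunk in its mould

### The job

Take the depth gauge by its knob and set it upright with its bridge across the rim of the cheese mould, the probe over the middle. Push the probe down gently until its foot rests on the follower plate inside, let go of the knob without shifting it, then press the lever fully down to lock the slide at that depth, and leave the gauge standing there. Do not disturb the other things on the board.

Things in the scene. Friction and masses are not known exactly. Their poses are not given: they have to be found in the camera images.
- mould: round open stainless cheese mould with small drain holes, 150 mm outside diameter at the rim, 110 mm high, wall 4 mm, fixed on the board. Origin: centre of its underside, z up; its yaw means nothing. In it a flat level white follower plate (132 mm diameter, two dark finger holes 40 mm off centre) lies on the pressed cheese and does not give way under a hand's pressure.
- mould_rim (a point): centre of the mould's mouth, at rim height (110 mm above the mould's origin). The follower's top lies somewhere between 45 and 72 mm below this point, different every time and not measured: that is the depth to be found.
- gauge: loose stainless depth gauge (0.6 to 0.95 kg in all) standing on the board. Bridge bar 190 mm long (own x), 40 mm wide (own y). Origin: centre of the bridge's underside, z up. Two flat end shoes, 55 to 95 mm either side of the centre, are to sit on the mould's rim. A 30 x 30 mm guide block for the probe stands on the middle, top 48 mm above the origin; on its own +x side is the lock lever.
- probe: the gauge's probe: rod 8 mm thick with ring marks, black knob on top, steel foot disc 20 mm across on a spring (2 N per mm, 4 mm of give). Origin: centre of the unpressed foot's underside, on the gauge's z axis. It starts drawn up at its stop, 1 mm above the gauge's origin, so lifting the knob lifts the whole gauge; slides down up to 85 mm. Slide friction 2.5 N, stays where left; weight 1.4 N.
- knob (a point): centre of the probe's black knob, 22 mm in diameter and 28 mm tall, 157 mm above the foot's underside. With the probe drawn up it is 158 mm above the bridge's underside. Take it with the fingers on the gauge's own y sides, clear of the lever.
- lever (a joint): cam lever of the slide lock: 0 = open, sticking up and outward at 55 degrees; 0.96 rad = fully down, level: the locked position (in this model the slide friction alone holds the probe, locked or not). Its pin runs along the gauge's y, 26 mm along +x from the rod and 40 mm above the gauge's origin. It stays where it is left; pressing its tab down takes about 2 to 5 N, and it meets a hard stop when fully down.
- lever_tab (a point): middle of the upper face of the lever's black thumb tab (16 x 24 mm), 44 mm from the lever's pin. Open it stands 48 mm along gauge x and 78 mm above the gauge's origin; fully down, 70 mm along x and 44 mm above it.
- wedge: bystander: block of blue cheese 75 x 100 x 85 mm, origin at the centre of its underside
- piece: bystander: smaller block of blue cheese 85 x 65 x 55 mm, origin at the centre of its underside
- jar: bystander: glass jar with a lid, 64 mm in diameter, 75 mm high, origin at the centre of its underside
- knife: bystander: broad cheese knife, 282 mm long, 20 mm high, lying flat along its own x, origin on its underside between blade and handle
Things that resemble listed ones, but are neither listed nor needed, are in the scene too. What is shaped like the gauge but red is not meant.

How it is judged:
On the way:
1. the gauge sits level across the mould's rim and the probe's foot presses on the follower with more than 0.5 N, the lever still open (below 0.3 rad) (horizontal distance between gauge and mould_rim below 0.025 m and z of gauge in the frame of mould_rim between -0.003 and 0.003 m and angle between gauge's own z axis and vertical below 0.06 rad and contact force between probe and mould above 0.5 N and value of joint lever below 0.3 rad), for 0.2 s.
At the end, for the whole second after the job is handed in: The gauge stands at rest and level (within 0.06 rad) on the mould's rim (bridge underside within 3 mm of rim height, centre within 25 mm of the mould's axis), the probe's foot still bears on the follower (more than 0.3 N), and the lever is down (above 0.85 rad) (horizontal distance between gauge and mould_rim below 0.025 m and z of gauge in the frame of mould_rim between -0.003 and 0.003 m and angle between gauge's own z axis and vertical below 0.06 rad and contact force between probe and mould above 0.3 N and value of joint lever above 0.85 rad and linear speed of gauge below 0.01 m/s); the robot touches nothing.
It fails at once if the probe is pressed on the follower or mould with more than 15 N (contact force between probe and mould above 15 N).
It fails at once if the gauge is dropped or forced on the mould (more than 45 N) (contact force between gauge and mould above 45 N).
It fails at once if the gauge is tipped by more than 0.6 rad (angle between gauge's own z axis and vertical above 0.6 rad).
It fails at once if a bystander is shifted by more than 20 mm (distance of any of wedge, piece, jar, knife from where it was at the start of the episode above 0.02 m).
It also fails if it takes over 64 s, if anything falls off the work surface, if the arm or the gripper's body presses on something with over 40 N, if the wrist force passes 120 N, or if a joint passes its speed limit or range.

### The arm

A 6-joint arm with a two-finger parallel gripper is mounted at the origin on the work surface. World frame = base frame: x ahead of the robot, y to its left, z up, the work surface at z = 0. Lengths are in m, angles in rad, forces in N, time in s.
With the tool pointing down it reaches from about 0.3 to 0.825 m from the base axis. Payload 5.4 kg.
Tool frame: the origin (TCP) lies at the centre of the arm's flange, where the gripper is bolted on; the fingertips stand 190 mm ahead of it and the grasp point (between the pads) lies 171 mm ahead of it (bot.hold_point_z is the distance from the TCP to the grasp point, in m); z points along the fingers, y is the direction in which the jaws open and shut (so a half turn about z gives the same grasp; the last joint's range is limited). The gripper opens to 92 mm and grips with 3 to 60 N. Pads are 20 mm wide; open, the fingers measure 128 mm over their backs; the gripper's body (75 mm by 189 mm) begins 69 mm behind the grasp point.
Start: joints at [1.059, 0.158, 1.597, -0, 1.386, -0.21], TCP at [0.171, 0.549, 0.405] pointing down, gripper open.
Joint ranges: [-2.91, 2.91], [-0.94, 2.29], [0.18, 2.7], [-1.29, 4.43], [0.17, 2.64], [-3, 3]. Speed limits (rad/s): [2.57, 2.57, 3.14, 3.14, 3.14, 3.14].

### API

Orientations are given as a unit quaternion [w, x, y, z].
In Python, from cell import bot, camera, spotter gives the robot as it stands.
- The arm moves only by the tool jog_arm, never from a script. Its argument "steps" is a list that holds one entry, the list of rows, each a list of 7 numbers: the closure, from -1 (fully open) to 1 (shut), then the shift along the tool's x, y, z in cm, then the turn, a rotation vector about the tool's x, y, z in rad. A call has 1 to 10 rows; each row is the pose to reach, as a shift and turn from the pose measured when the call began, along the tool's axes at that moment; what a row does not reach only later rows make up. A row lasts 1/12 s, in which the tool goes at most 41.7 mm and 7.16 degrees, less where a joint would pass 70% of its speed; a pose out of reach is approached as far as the arm can. A call with a gripper value outside its range is refused whole. The fingers move at their own pace and stop on an object; the grip force is fixed at half the most. Time passes only in rows, so rows that repeat a pose let the fingers close. It gives the time, the measured TCP pose, the force and the opening at its end, in the units of the state.
- bot.observe(): the state, without advancing time (a new reading comes with each control period).
- camera(name): name is "scene" or "top" or "wrist"; returns a dict with "color" (400x640x3 uint8, blue, green, red), "fx", "fy", "cx", "cy" (pixels), "extrinsics" (4x4, takes a point from world to camera coordinates). Camera axes: x right, y down, z forward; pixel columns grow to the right and rows downward; lengths in m; the calibration is good to about 2 mm. A picture is of the moment at which its call begins. There is no depth.
- bot.hand_in(): hands the job in, once; it reports no verdict.
Trained networks look in a picture, given as the dict that the camera call returned (one of the last four; its "shot" number tells which), for a name from the list of things; names that differ only in an ending like _2 or _b are one class to them, and where a whole thing is asked for, a point or a joint stands for the part that bears it (a point fixed in the world has none). Each returns a list of dicts, best first, with "confidence" (0 to 1); they miss things now and then, are a little off and sometimes report something else, mostly with a low value. They report only what shows in the picture. A call takes as long as a camera call. They do not tell look-alikes from the thing itself.
- spotter.search_frame(picture, target): "pixel" ([column, row] in pixels, amid what is visible of it).
- spotter.landmark_of(picture, target): "pixel" ([column, row] in pixels: a listed point, or the origin of a listed thing).
The state is a dict: "time": time; "qpos": joint angles; "qd": joint speeds; "joint_efforts": joint torques, N m; "position": TCP position; "ee_rot": TCP orientation; "ft_force": force on the tool from outside, world axes, zero at the start; "torque": the same for the moment, N m; "grip_width": opening from 0.0 (shut) to 1.0 (fully open).
Only numpy, scipy, OpenCV 4.12 (cv2) and the standard library are available. Lean on these libraries where they do the work, as an engineer would, in place of code of your own. Each camera call takes 0.05 s, during which the arm holds its last target.

## Working session

There is one attempt and no reset: what is moved stays moved. The work goes in short steps, Python scripts to look and compute and a tool call to move; the robot and the scene stay as the last step left them, time stands still between calls to the robot, and variables do not carry over. Pictures are saved under pics/ and viewed, and the job is handed in when it is done.

Besides the shell and the picture viewer there is one more tool, called after ">>>" by a JSON object that holds its "api" and its "payload". jog_arm: Moves the arm, as the interface text tells. Its arguments: {"type":"object","properties":{"steps":{"type":"array"}},"required":["steps"]}

```bash
mkdir -p pics; ls; cat > h.py <<'E'
import numpy as np, cv2
from cell import bot, camera, spotter
def tri(obs):
    A=[];b=[]
    for p,px in obs:
        E=np.array(p["extrinsics"]);R=E[:3,:3];t=E[:3,3]
        u=(px[0]-p["cx"])/p["fx"];v=(px[1]-p["cy"])/p["fy"]
        A+= [R[0]-u*R[2],R[1]-v*R[2]];b+=[u*t[2]-t[0],v*t[2]-t[1]]
    x,r,_,_=np.linalg.lstsq(np.array(A),np.array(b),rcond=None)
    return x
def atz(p,px,z):
    E=np.array(p["extrinsics"]);R=E[:3,:3];t=E[:3,3]
    c=-R.T@t;d=R.T@np.array([(px[0]-p["cx"])/p["fx"],(px[1]-p["cy"])/p["fy"],1])
    return c+d*(z-c[2])/d[2]
def proj(p,X):
    E=np.array(p["extrinsics"]);q=E[:3,:3]@np.array(X)+E[:3,3]
    return [p["fx"]*q[0]/q[2]+p["cx"],p["fy"]*q[1]/q[2]+p["cy"]]
E
python3 - <<'E'
from h import *
s=camera("scene");t=camera("top")
cv2.imwrite("pics/s0.png",s["color"]);cv2.imwrite("pics/t0.png",t["color"])
for n in ["mould","mould_rim","gauge","knob","lever_tab","probe","wedge","piece","jar","knife"]:
    for nm,p in(("s",s),("t",t)):
        print(n,nm,[(np.round(d["pixel"]).tolist(),round(d["confidence"],2)) for d in spotter.landmark_of(p,n)])
o=bot.observe();print(o)
E
```

```text
pics
mould s [([248.0, 226.0], 0.93)]
mould t [([254.0, 190.0], 0.57)]
mould_rim s [([242.0, 196.0], 0.83)]
mould_rim t [([392.0, 168.0], 0.96)]
gauge s [([366.0, 275.0], 0.87), ([467.0, 220.0], 0.74)]
gauge t [([213.0, 316.0], 0.71), ([315.0, 121.0], 0.46)]
knob s [([373.0, 229.0], 0.77), ([480.0, 180.0], 0.53), ([249.0, 225.0], 0.2)]
knob t [([192.0, 324.0], 0.56), ([244.0, 183.0], 0.41)]
lever_tab s [([470.0, 212.0], 0.57), ([374.0, 227.0], 0.47), ([249.0, 227.0], 0.28)]
lever_tab t [([200.0, 303.0], 0.64), ([244.0, 176.0], 0.43)]
probe s [([433.0, 316.0], 0.39)]
probe t [([214.0, 316.0], 0.66), ([253.0, 194.0], 0.55)]
wedge s [([261.0, 299.0], 0.56)]
wedge t [([318.0, 120.0], 0.59)]
piece s [([195.0, 209.0], 0.78)]
piece t [([441.0, 167.0], 0.56)]
jar s [([334.0, 225.0], 0.91)]
jar t [([317.0, 225.0], 0.87)]
knife s [([432.0, 314.0], 0.69)]
knife t [([196.0, 185.0], 0.86)]
{'time': 1.1, 'qpos': array([ 1.05887661e+00,  1.58387989e-01,  1.59698166e+00, -5.88202640e-07,
        1.38619556e+00, -2.10101327e-01]), 'qd': array([ 1.09682233e-03, -2.70168649e-03, -1.07439988e-03, -6.32582899e-05,
        1.09676050e-03,  2.27535727e-04]), 'joint_efforts': array([ 1.03981943e-04, -3.85578954e+01, -3.22367513e+01,  7.02729891e-02,
        3.06029257e-02, -7.11268186e-06]), 'position': array([0.17093825, 0.54899234, 0.4047171 ]), 'ee_rot': array([5.11845343e-06, 1.50337005e-01, 9.88634809e-01, 1.27382854e-05]), 'ft_force': array([ 0.65883713, -0.44501586,  0.07088543]), 'torque': array([0.00782497, 0.02018036, 0.01639166]), 'grip_width': 0.9978821516436371}
```

View pics/s0.png

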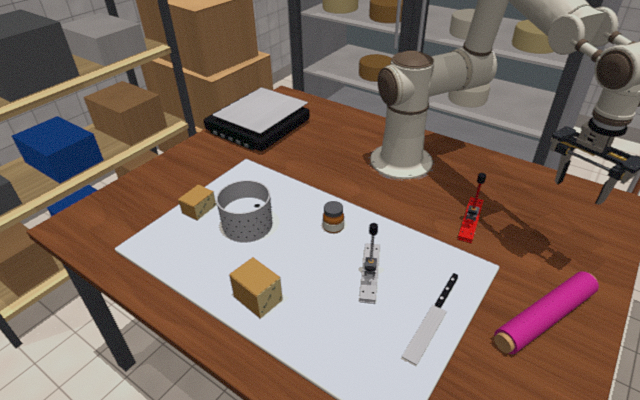

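View pics/t0.png

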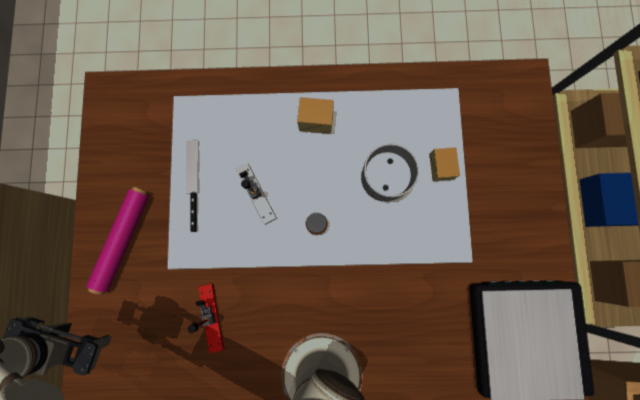

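The steel gauge is on the board: in the scene view the body is at (370,270) and the knob at (374,229); in the top view the body is at (255,193) and the knob at about (246,184). The lookalike is the red gauge at scene (470,212) and top (210,318), so I'm ruling that out. The mould is at scene (245,205) and top (390,173).

```bash
python3 - <<'E'
from h import *
s=camera("scene");t=camera("top")
a=cv2.resize(s["color"][210:310,330:410],None,fx=5,fy=5,interpolation=cv2.INTER_CUBIC)
b=cv2.resize(t["color"][150:235,220:300],None,fx=5,fy=5,interpolation=cv2.INTER_CUBIC)
a=a[:500];b=cv2.copyMakeBorder(b,0,75,0,0,cv2.BORDER_CONSTANT)
cv2.imwrite("pics/c1.png",np.hstack([a,b]))
c=cv2.resize(t["color"][135:215,350:430],None,fx=6,fy=6,interpolation=cv2.INTER_CUBIC)
cv2.imwrite("pics/c2.png",c)
print("knob",tri([(s,(374,229)),(t,(246,184))]))
print("rim",tri([(s,(242,196)),(t,(392,168))]),atz(t,(390,173),.11),atz(t,(390,173),.125))
print("gauge",atz(s,(366,275),.01),atz(t,(255,193),.03))
E=np.array(t["extrinsics"]);print(-E[:3,:3].T@E[:3,3],t["fx"])
E
```

```text
knob [0.5264645  0.18522102 0.17097998]
rim [ 0.5704042  -0.20662371  0.12477866] [ 0.56020108 -0.20383079  0.11      ] [ 0.55696053 -0.20100417  0.125     ]
gauge [0.53347479 0.17768162 0.01      ] [0.52662442 0.18642857 0.03      ]
[ 0.34277707 -0.01417919  1.11642221] 369.2372275341424
```

View pics/c1.png

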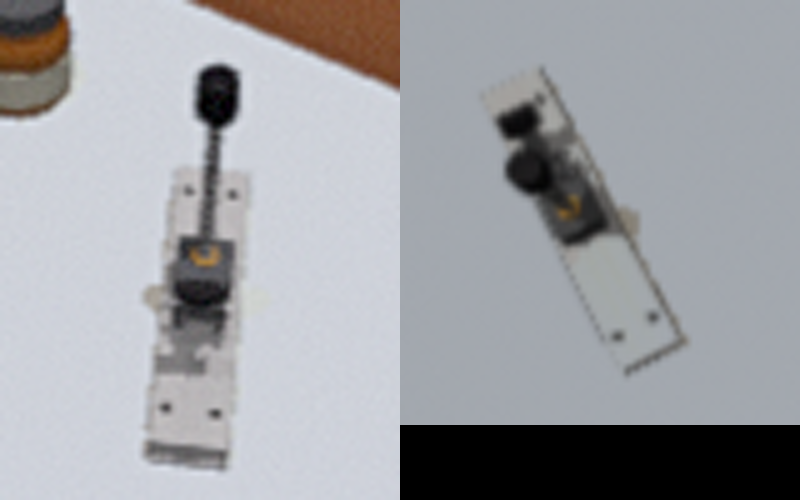

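View pics/c2.png

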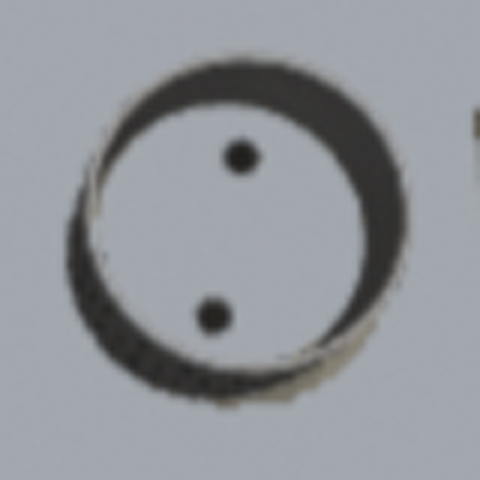

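The crop shows a steel gauge with its lever at the upper-left end in the top view. Next I'll overlay models of the bridge and rim to refine the poses.

```bash
cat >> h.py <<'E'
def circ(c,r,n=90):
    a=np.linspace(0,2*np.pi,n);return [[c[0]+r*np.cos(q),c[1]+r*np.sin(q),c[2]] for q in a]
def gaugepts(g,yaw):
    R=np.array([[np.cos(yaw),-np.sin(yaw)],[np.sin(yaw),np.cos(yaw)]])
    f=lambda x,y,z:[*(R@[x,y]+g[:2]),g[2]+z]
    return f
def draw(p,lines,box,k,name):
    x0,y0,x1,y1=box
    im=cv2.resize(p["color"][y0:y1,x0:x1],None,fx=k,fy=k,interpolation=cv2.INTER_CUBIC)
    for L,col in lines:
        q=np.array([proj(p,X) for X in L]);q=((q-[x0,y0]+.5)*k*8).astype(np.int32)
        cv2.polylines(im,[q],False,col,1,cv2.LINE_AA,3)
    cv2.imwrite("pics/"+name,im)
    return im
E
python3 - <<'E'
from h import *
s=camera("scene");t=camera("top")
P=[atz(t,q,.012+.008) for q in [(236,168.4),(248.4,163.4),(277.2,218.4),(265,224.4)]]
P=np.array(P);print(P)
d=(P[0]+P[1]-P[2]-P[3])[:2];print("len",np.linalg.norm(d)/2,"yaw",np.arctan2(d[1],d[0]),"wid",np.linalg.norm(P[0]-P[1]),P.mean(0))
print("knob",tri([(s,(373.4,229)),(t,(245.6,184.4))]))
for zb in (0.0,.012):
  r=atz(t,(391,170.5),.11+zb);print(zb,r)
  f=[(circ(r,.075),(0,0,255)),(circ([r[0],r[1],zb],.075),(255,0,0))]
  a=draw(s,f,(205,170,285,250),5,"x.png");b=draw(t,f,(350,135,430,215),5,"x.png")
  cv2.imwrite(f"pics/m{int(zb*1000)}.png",np.hstack([a,b]))
E
```

```text
[[0.60579567 0.24660252 0.02      ]
 [0.62046447 0.20874872 0.02      ]
 [0.44984922 0.12161726 0.02      ]
 [0.43275687 0.15813341 0.02      ]]
len 0.19295963169005748 yaw 0.47239349254877494 wid 0.040596599414617206 [0.52721656 0.18377548 0.02      ]
knob [0.526203   0.1850928  0.17076813]
0.0 [ 0.56721712 -0.20695251  0.11      ]
0.012 [ 0.56454103 -0.20465399  0.122     ]
```

View pics/m0.png

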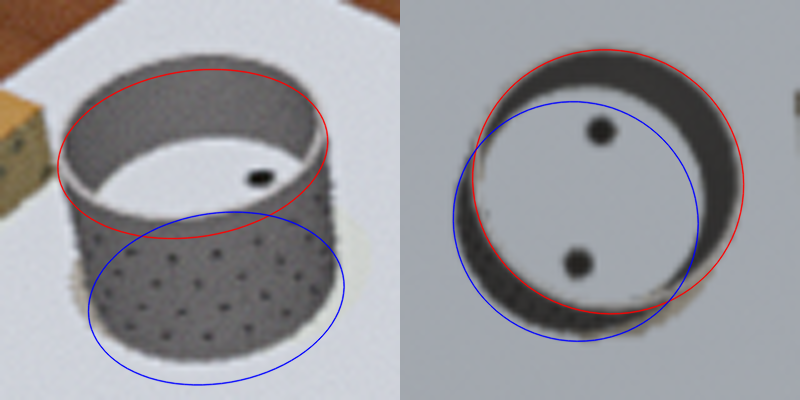

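View pics/m12.png

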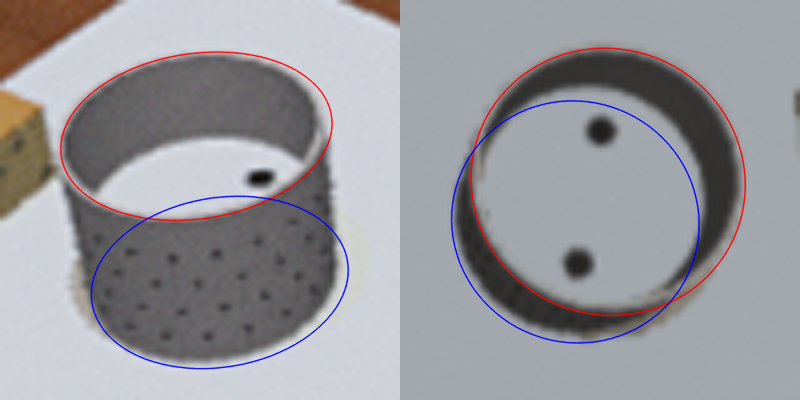

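Rim fit: the mould centre is at about (0.565, -0.204), with the board top at about 0.012. The knob is at (0.526, 0.185, 0.171), consistent with 0.012 + 0.158. Gauge yaw is about 0.47, with the lever at the far (+x) end. Next I'll move above the knob.

```bash
cat >> h.py <<'E'
from scipy.spatial.transform import Rotation as Ro
def rot(o):
    q=o["ee_rot"];return Ro.from_quat([q[1],q[2],q[3],q[0]])
def plan(o,pos,yaw_y=None):
    """tool down, tool y at world angle yaw_y"""
    R=rot(o); sh=R.inv().apply(np.array(pos)-o["position"])*100
    if yaw_y is None: tn=np.zeros(3)
    else:
        y=np.array([np.cos(yaw_y),np.sin(yaw_y),0]);z=np.array([0,0,-1.]);x=np.cross(y,z)
        tn=(R.inv()*Ro.from_matrix(np.c_[x,y,z])).as_rotvec()
    return np.round(sh,2),np.round(tn,3)
E
python3 -c "
from h import *
print(plan(bot.observe(),[.5265,.185,.405],.4724+np.pi/2))"
```

```text
(array([-4.477e+01, -2.419e+01, -3.000e-02]), array([-0.   , -0.   , -0.774]))
```

>>> {"api": "jog_arm", "payload": {"steps": [[[-1,-44.8,-24.2,0,0,0,-0.774],[-1,-44.8,-24.2,0,0,0,-0.774],[-1,-44.8,-24.2,0,0,0,-0.774],[-1,-44.8,-24.2,0,0,0,-0.774],[-1,-44.8,-24.2,0,0,0,-0.774],[-1,-44.8,-24.2,0,0,0,-0.774],[-1,-44.8,-24.2,0,0,0,-0.774],[-1,-44.8,-24.2,0,0,0,-0.774],[-1,-44.8,-24.2,0,0,0,-0.774],[-1,-44.8,-24.2,0,0,0,-0.774]]]}}

```text
time: 2.13
position: [0.4453, 0.2679, 0.405]
ee_rot: [0.0, -0.234, 0.972, 0.0]
ft_force: [1.6, 0.1, 1.2]
grip_width: 1.0
```

```bash
python3 -c "
from h import *
print(plan(bot.observe(),[.5265,.185,.405],.4724+np.pi/2))"
```

```text
(array([ -3.46, -11.08,   0.  ]), array([ 0.   ,  0.001, -0.   ]))
```

>>> {"api": "jog_arm", "payload": {"steps": [[[-1,-3.5,-11.1,0,0,0,0],[-1,-3.5,-11.1,0,0,0,0],[-1,-3.5,-11.1,0,0,0,0],[-1,-3.5,-11.1,0,0,0,0],[-1,-3.5,-11.1,0,0,0,0],[-1,-3.5,-11.1,0,0,0,0]]]}}

```text
time: 2.63
position: [0.5266, 0.1853, 0.4049]
ee_rot: [0.0, -0.234, 0.972, 0.0]
ft_force: [-0.5, 0.5, 0.2]
grip_width: 0.999
```

```bash
python3 - <<'E'
from h import *
o=bot.observe();print(o["position"],o["qpos"])
w=camera("wrist");s=camera("scene");t=camera("top")
K=[.5262,.185,.1705]
f=gaugepts(np.array([.5262,.185,.012]),.4724)
br=[[f(*p) for p in [(-.095,-.02,0.008),(.095,-.02,0.008),(.095,.02,0.008),(-.095,.02,0.008),(-.095,-.02,0.008)]]]
L=[(circ([K[0],K[1],.1845],.011),(0,0,255)),(br[0],(255,0,0))]
a=draw(w,L,(0,0,640,400),1,"w1.png")
b=draw(s,L,(330,180,430,310),4,"s1.png")
print(proj(w,K),[ (n,[(np.round(d["pixel"]).tolist(),round(d["confidence"],2)) for d in spotter.landmark_of(w,n)]) for n in ("knob","lever_tab","gauge")])
E
```

```text
[0.52662183 0.18532387 0.40486566] [ 1.21740649e-01  1.15196107e-01  1.64440938e+00  7.65196784e-04
  1.38203446e+00 -1.92129877e+00]
[np.float64(315.61036929293437), np.float64(214.32896593831293)] [('knob', [([316.0, 217.0], 0.57)]), ('lever_tab', [([315.0, 242.0], 0.79), ([212.0, 32.0], 0.7), ([120.0, 262.0], 0.45)]), ('gauge', [([316.0, 178.0], 0.81)])]
```

View pics/w1.png

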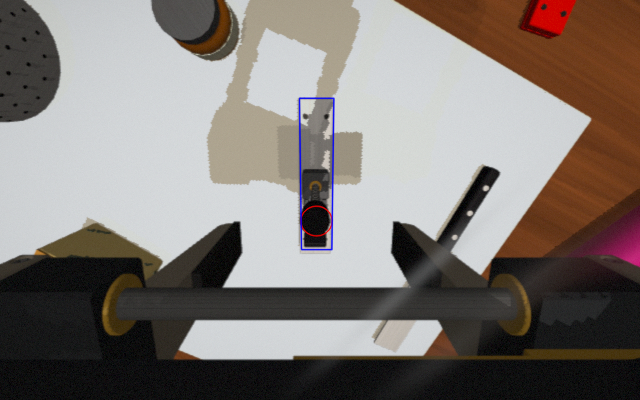

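View pics/s1.png

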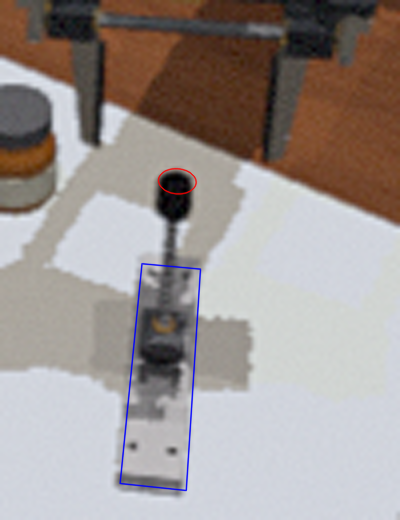

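The overlays fit in both views: the knob is at wrist pixel (316,217) and lies between the jaws. I'll descend 6.4 cm and close.

>>> {"api": "jog_arm", "payload": {"steps": [[[-1,0,0,3,0,0,0],[-1,0,0,5,0,0,0],[-1,0,0,6.4,0,0,0],[-1,0,0,6.4,0,0,0],[1,0,0,6.4,0,0,0],[1,0,0,6.4,0,0,0],[1,0,0,6.4,0,0,0],[1,0,0,6.4,0,0,0],[1,0,0,6.4,0,0,0],[1,0,0,6.4,0,0,0]]]}}

```text
time: 3.77
position: [0.5266, 0.1859, 0.3418]
ee_rot: [0.001, -0.235, 0.972, 0.0]
ft_force: [0.8, 0.6, -0.5]
grip_width: 0.588
```

>>> {"api": "jog_arm", "payload": {"steps": [[[1,0,0,0,0,0,0],[1,0,0,0,0,0,0],[1,0,0,-0.5,0,0,0],[1,0,0,-1,0,0,0],[1,0,0,-1.5,0,0,0],[1,0,0,-2,0,0,0],[1,0,0,-2,0,0,0],[1,0,0,-2,0,0,0]]]}}

```text
time: 4.43
position: [0.5261, 0.1858, 0.3607]
ee_rot: [-0.0, -0.235, 0.972, 0.0]
ft_force: [-0.4, -0.2, -9.3]
grip_width: 0.23
```

```bash
python3 - <<'E'
from h import *
o=bot.observe();print(o["position"],o["ft_force"],o["torque"],o["grip_width"])
s=camera("scene");w=camera("wrist")
draw(s,[],(310,150,450,310),4,"s2.png");cv2.imwrite("pics/w2.png",w["color"])
E
```

```text
[0.5260649  0.1858312  0.36069016] [-0.44544976 -0.16458737 -9.30165511] [0.0573943  0.03172275 0.03100127] 0.22993161641950882
```

View pics/s2.png

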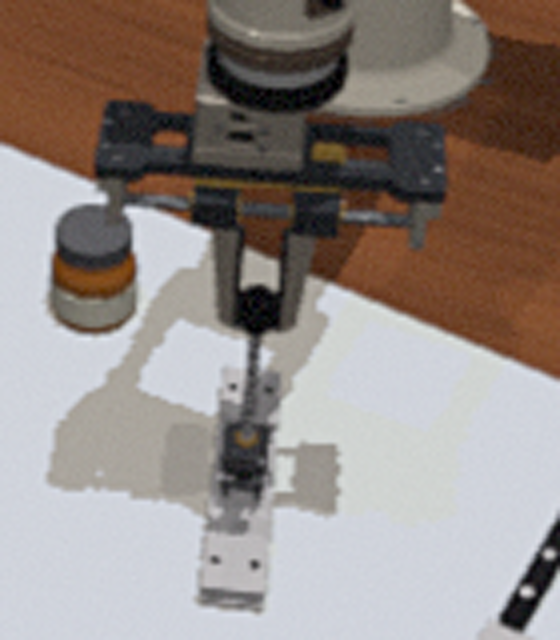

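View pics/w2.png

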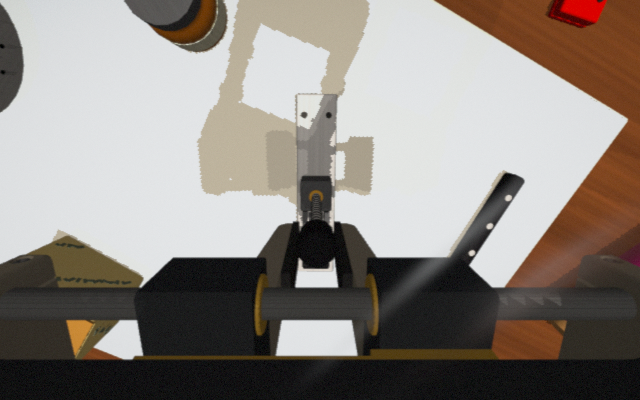

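The gauge is gripped by the knob (opening 21 mm) and carries 9.3 N, so it's lifted and hanging level. Next I'll raise it to clear the rim.

>>> {"api": "jog_arm", "payload": {"steps": [[[1,0,0,-1,0,0,0],[1,0,0,-2.5,0,0,0],[1,0,0,-4,0,0,0],[1,0,0,-6,0,0,0],[1,0,0,-8,0,0,0],[1,0,0,-10,0,0,0],[1,0,0,-11.5,0,0,0],[1,0,0,-12.5,0,0,0],[1,0,0,-13,0,0,0],[1,0,0,-13,0,0,0]]]}}

```text
time: 5.37
position: [0.5263, 0.1859, 0.4916]
ee_rot: [0.001, -0.235, 0.972, 0.0]
ft_force: [-0.2, -0.1, -8.8]
grip_width: 0.229
```

```bash
python3 - <<'E'
from h import *
o=bot.observe();print(o["position"],o["ft_force"],o["grip_width"],o["qpos"])
print(plan(o,[.565,-.204,o["position"][2]],1.36))
s=camera("scene")
draw(s,[],(270,100,470,260),4,"s3.png")
E
```

```text
[0.5262752  0.18586868 0.4916092 ] [-0.16698181 -0.05155387 -8.83951499] 0.22852967383131337 [ 1.22886906e-01  7.00579600e-02  1.52281381e+00  4.34546770e-04
  1.54741603e+00 -1.92174347e+00]
(array([ 1.434e+01, -3.646e+01, -2.000e-02]), array([0.   , 0.001, 0.685]))
```

View pics/s3.png

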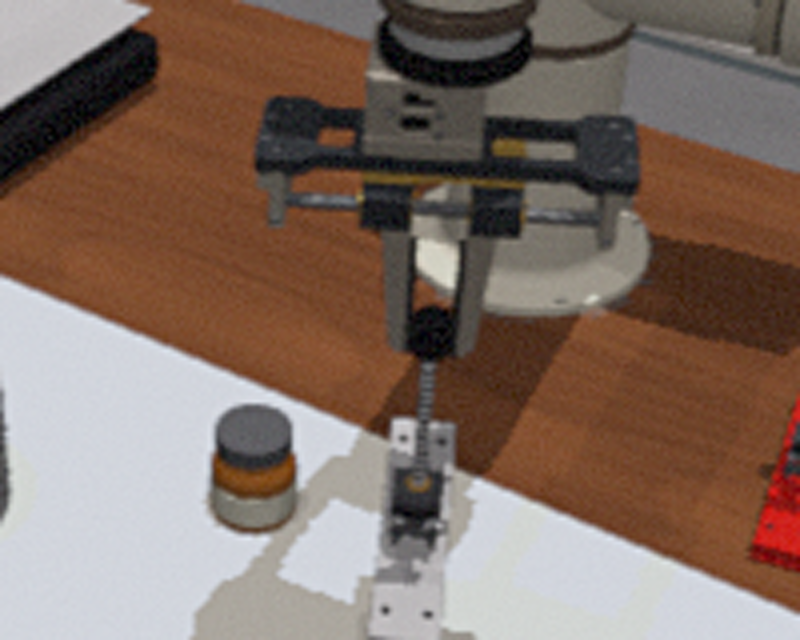

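>>> {"api": "jog_arm", "payload": {"steps": [[[1,0.4,-0.9,0,0,0,0.02],[1,1.0,-2.4,0,0,0,0.05],[1,1.7,-4.2,0,0,0,0.08],[1,2.4,-6.1,0,0,0,0.12],[1,3.1,-8,0,0,0,0.15],[1,3.9,-9.9,0,0,0,0.19],[1,4.6,-11.8,0,0,0,0.22],[1,5.4,-13.7,0,0,0,0.26],[1,6.1,-15.6,0,0,0,0.29],[1,6.9,-17.5,0,0,0,0.33]]]}}

```text
time: 6.25
position: [0.5443, -0.003, 0.4886]
ee_rot: [-0.002, -0.07, 0.998, 0.0]
ft_force: [0.4, 0.6, -8.9]
grip_width: 0.229
```

```bash
python3 - <<'E'
from h import *
o=bot.observe();print(o["position"],o["ft_force"],o["grip_width"],o["qpos"])
print(plan(o,[.565,-.204,.4916],1.36))
E
```

```text
[ 0.54426814 -0.00301271  0.48858553] [ 0.36659164  0.63796916 -8.94672886] 0.22863020115848 [-2.27568778e-01  3.61245547e-02  1.56393086e+00 -3.25030510e-04
  1.54528156e+00 -1.93927724e+00]
(array([  0.77, -20.19,  -0.32]), array([ 0.   , -0.004,  0.352]))
```

>>> {"api": "jog_arm", "payload": {"steps": [[[1,0.1,-2.2,-0.2,0,0,0.04],[1,0.2,-4.5,-0.3,0,0,0.08],[1,0.3,-6.8,-0.3,0,0,0.12],[1,0.4,-9.2,-0.3,0,0,0.16],[1,0.5,-11.6,-0.3,0,0,0.2],[1,0.6,-14,-0.3,0,0,0.24],[1,0.65,-16.4,-0.3,0,0,0.28],[1,0.7,-18.5,-0.3,0,0,0.32],[1,0.77,-19.8,-0.3,0,0,0.352],[1,0.77,-20.2,-0.3,0,0,0.352]]]}}

```text
time: 7.08
position: [0.5646, -0.2066, 0.4899]
ee_rot: [-0.003, 0.107, 0.994, -0.0]
ft_force: [0.1, -0.6, -8.4]
grip_width: 0.227
```

>>> {"api": "jog_arm", "payload": {"steps": [[[1,0,0,0,0,0,0],[1,0,0,0,0,0,0],[1,0,0,0,0,0,0]]]}}

```text
time: 7.33
position: [0.5646, -0.2056, 0.4894]
ee_rot: [-0.003, 0.107, 0.994, 0.0]
ft_force: [-0.3, 1.1, -8.4]
grip_width: 0.226
```

```bash
python3 - <<'E'
from h import *
o=bot.observe();print(o["position"],o["ft_force"],o["grip_width"],o["qpos"])
print(plan(o,[.565,-.204,.4916],1.36))
s=camera("scene");t=camera("top")
z=.162
y=-.21
L=[]
for zz in(.122,):
  L.append((circ([.565,-.204,zz],.075),(0,0,255)))
f=gaugepts(np.array([.565,-.204,z]),y)
L.append(([f(*p) for p in [(-.095,-.02,0),(.095,-.02,0),(.095,.02,0),(-.095,.02,0),(-.095,-.02,0)]],(255,0,0)))
a=draw(s,L,(190,100,320,250),4,"s4.png")
b=draw(t,L,(340,110,450,220),5,"t4.png")
E
```

```text
[ 0.56458074 -0.20556417  0.48942885] [-0.25274776  1.0673405  -8.40670874] 0.2260576789119712 [-0.54962182  0.18614331  1.39990902 -0.00206088  1.56222227 -1.90647117]
(array([-0.01,  0.16, -0.22]), array([ 0.   , -0.007, -0.003]))
```

View pics/s4.png

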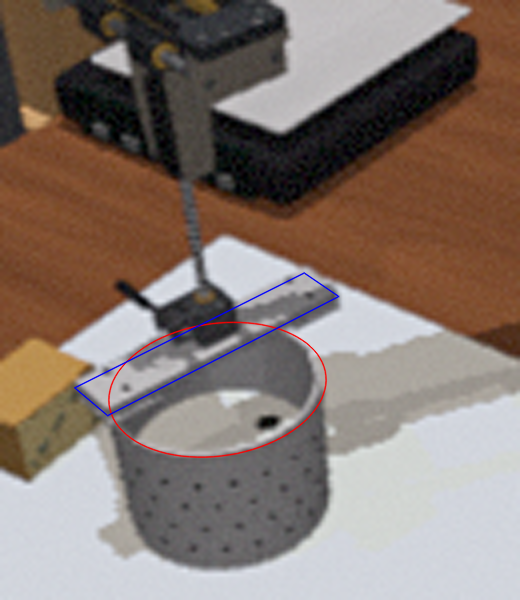

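View pics/t4.png

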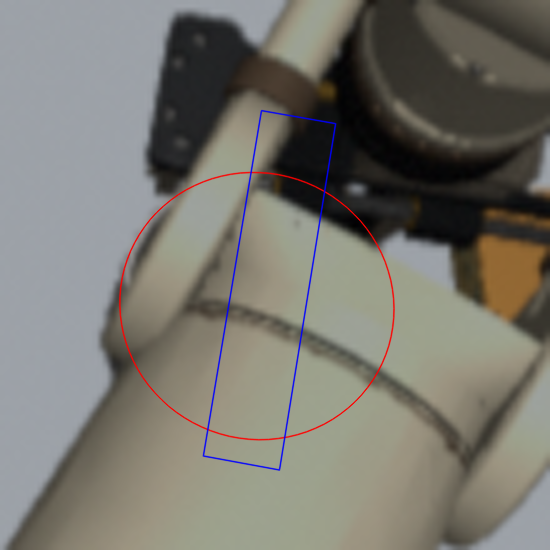

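The gauge hangs level over the mould, and the bridge outline in the scene view agrees with the model within about 3 mm. I'll lower it gently: once the shoes touch, the probe slides under a 2.5 N push.

>>> {"api": "jog_arm", "payload": {"steps": [[[1,0,0.1,0.8,0,-0.005,0],[1,0,0.1,1.6,0,-0.005,0],[1,0,0.1,2.4,0,-0.005,0],[1,0,0.1,2.9,0,-0.005,0],[1,0,0.1,3.1,0,-0.005,0],[1,0,0.1,3.2,0,-0.005,0],[1,0,0.1,3.2,0,-0.005,0]]]}}

```text
time: 8.02
position: [0.5648, -0.2046, 0.459]
ee_rot: [0.0, 0.107, 0.994, -0.0]
ft_force: [-1.0, 0.9, 0.6]
grip_width: 0.225
```

>>> {"api": "jog_arm", "payload": {"steps": [[[1,0,0,0.1,0,0,0],[1,0,0,0.2,0,0,0],[1,0,0,0.3,0,0,0],[1,0,0,0.4,0,0,0],[1,0,0,0.5,0,0,0],[1,0,0,0.6,0,0,0]]]}}

```text
time: 8.52
position: [0.5648, -0.2046, 0.4529]
ee_rot: [0.0, 0.107, 0.994, -0.001]
ft_force: [-2.9, -0.1, 1.1]
grip_width: 0.227
```

>>> {"api": "jog_arm", "payload": {"steps": [[[1,0,0,0.1,0,0,0],[1,0,0,0.2,0,0,0],[1,0,0,0.3,0,0,0],[1,0,0,0.4,0,0,0],[1,0,0,0.5,0,0,0],[1,0,0,0.6,0,0,0]]]}}

```text
time: 9.02
position: [0.5648, -0.2046, 0.4468]
ee_rot: [0.0, 0.107, 0.994, -0.001]
ft_force: [-1.0, 1.8, 1.1]
grip_width: 0.231
```

```bash
python3 - <<'E'
from h import *
s=camera("scene");w=camera("wrist")
f=gaugepts(np.array([.565,-.204,.122]),-.21)
L=[([f(*p) for p in [(-.095,-.02,0),(.095,-.02,0),(.095,.02,0),(-.095,.02,0),(-.095,-.02,0)]],(255,0,0))]
draw(s,L,(190,100,320,250),4,"s5.png");cv2.imwrite("pics/w5.png",w["color"])
E
```

```text
(no output)
```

View pics/s5.png

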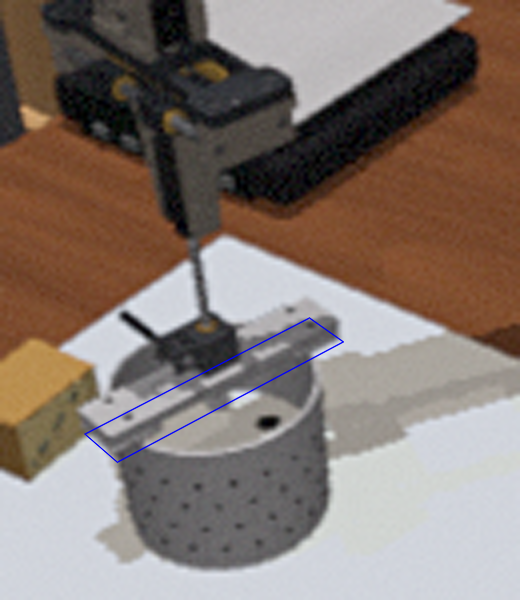

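View pics/w5.png

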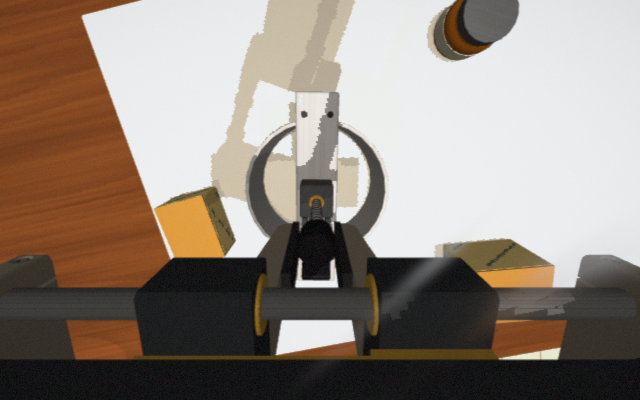

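The bridge is resting across the rim, centred in the wrist view, and the push force of 1.1 N equals slide friction minus the probe's weight. I'll keep sliding the probe down.

>>> {"api": "jog_arm", "payload": {"steps": [[[1,0,0,0.4,0,0,0],[1,0,0,0.8,0,0,0],[1,0,0,1.2,0,0,0],[1,0,0,1.6,0,0,0],[1,0,0,1.8,0,0,0],[1,0,0,2.0,0,0,0]]]}}

```text
time: 9.62
position: [0.5649, -0.2047, 0.4262]
ee_rot: [0.0, 0.107, 0.994, -0.0]
ft_force: [-1.6, -0.1, 2.0]
grip_width: 0.231
```

>>> {"api": "jog_arm", "payload": {"steps": [[[1,0,0,0.15,0,0,0],[1,0,0,0.3,0,0,0],[1,0,0,0.4,0,0,0],[1,0,0,0.4,0,0,0]]]}}

```text
time: 9.95
position: [0.5649, -0.2046, 0.4218]
ee_rot: [0.0, 0.107, 0.994, -0.0]
ft_force: [0.5, -0.4, -0.7]
grip_width: 0.224
```

```bash
python3 - <<'E'
from h import *
s=camera("scene");w=camera("wrist")
f=gaugepts(np.array([.565,-.204,.125]),-.21)
L=[([f(*p) for p in [(-.095,-.02,0),(.095,-.02,0),(.095,.02,0),(-.095,.02,0),(-.095,-.02,0)]],(255,0,0))]
draw(s,L,(190,100,320,250),4,"s6.png")
print(bot.observe()["ft_force"])
E
```

```text
[-0.61576508  0.51021047 -0.99721659]
```

View pics/s6.png

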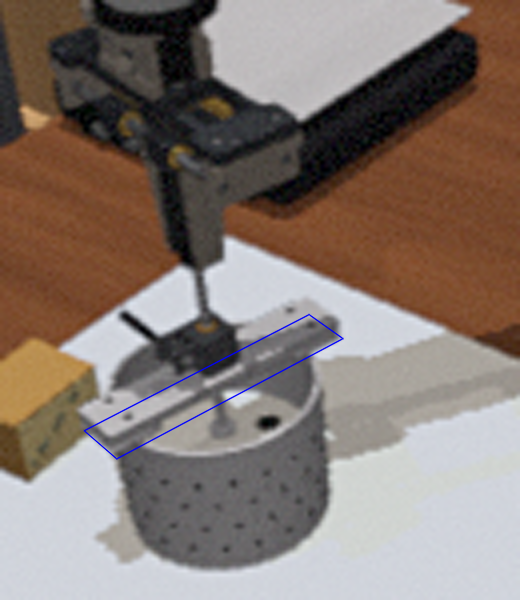

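The probe's foot is visible under the bar at crop (222,430), still above the follower. I'll go down in small calls now.

>>> {"api": "jog_arm", "payload": {"steps": [[[1,0,0,0.1,0,0,0],[1,0,0,0.2,0,0,0],[1,0,0,0.3,0,0,0],[1,0,0,0.3,0,0,0]]]}}

```text
time: 10.38
position: [0.5649, -0.2047, 0.4187]
ee_rot: [0.0, 0.107, 0.994, -0.0]
ft_force: [-1.4, -0.5, 0.6]
grip_width: 0.228
```

>>> {"api": "jog_arm", "payload": {"steps": [[[1,0,0,0.1,0,0,0],[1,0,0,0.2,0,0,0],[1,0,0,0.25,0,0,0]]]}}

```text
time: 10.63
position: [0.5649, -0.2047, 0.4161]
ee_rot: [0.0, 0.107, 0.994, -0.0]
ft_force: [-1.1, 0.4, 0.9]
grip_width: 0.225
```

>>> {"api": "jog_arm", "payload": {"steps": [[[1,0,0,0.1,0,0,0],[1,0,0,0.2,0,0,0],[1,0,0,0.25,0,0,0]]]}}

```text
time: 10.88
position: [0.5649, -0.2047, 0.4134]
ee_rot: [0.0, 0.107, 0.994, -0.0]
ft_force: [-1.0, -0.2, 1.5]
grip_width: 0.227
```

>>> {"api": "jog_arm", "payload": {"steps": [[[1,0,0,0.1,0,0,0],[1,0,0,0.2,0,0,0],[1,0,0,0.2,0,0,0]]]}}

```text
time: 11.13
position: [0.5649, -0.2047, 0.4111]
ee_rot: [0.0, 0.107, 0.994, -0.0]
ft_force: [-0.9, 0.7, 0.4]
grip_width: 0.227
```

```bash
python3 - <<'E'
from h import *
s=camera("scene");t=camera("top")
draw(s,[],(205,160,285,240),7,"s7.png")
print(bot.observe()["ft_force"])
E
```

```text
[-0.87751975 -1.02120792 -0.75752192]
```

View pics/s7.png

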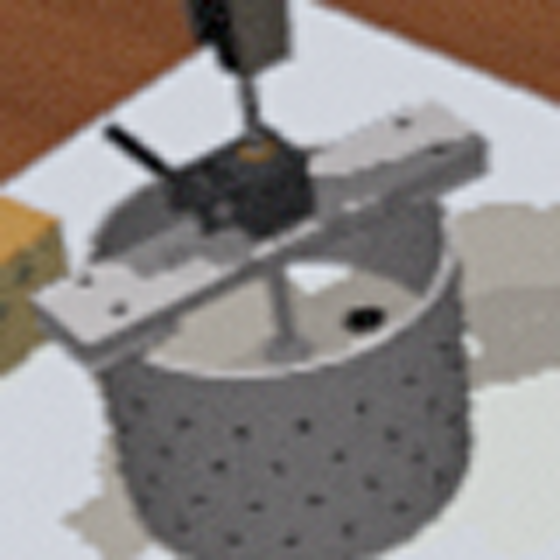

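>>> {"api": "jog_arm", "payload": {"steps": [[[1,0,0,0.1,0,0,0],[1,0,0,0.2,0,0,0],[1,0,0,0.2,0,0,0]]]}}

```text
time: 11.48
position: [0.5649, -0.2047, 0.4089]
ee_rot: [0.0, 0.107, 0.994, -0.0]
ft_force: [-1.0, -1.1, 0.6]
grip_width: 0.228
```

>>> {"api": "jog_arm", "payload": {"steps": [[[1,0,0,0.1,0,0,0],[1,0,0,0.2,0,0,0],[1,0,0,0.2,0,0,0]]]}}

```text
time: 11.73
position: [0.5649, -0.2047, 0.4068]
ee_rot: [0.0, 0.107, 0.994, -0.0]
ft_force: [-0.1, 0.1, 0.4]
grip_width: 0.226
```

>>> {"api": "jog_arm", "payload": {"steps": [[[1,0,0,0.1,0,0,0],[1,0,0,0.2,0,0,0],[1,0,0,0.2,0,0,0]]]}}

```text
time: 11.98
position: [0.5649, -0.2047, 0.4051]
ee_rot: [0.0, 0.107, 0.994, -0.0]
ft_force: [-2.1, 1.5, 4.6]
grip_width: 0.227
```

Force is rising, so I'll hold and re-read it.

>>> {"api": "jog_arm", "payload": {"steps": [[[1,0,0,0,0,0,0],[1,0,0,0,0,0,0],[1,0,0,0,0,0,0]]]}}

```text
time: 12.23
position: [0.5649, -0.2047, 0.4052]
ee_rot: [0.0, 0.107, 0.994, -0.0]
ft_force: [-2.2, 0.8, 2.7]
grip_width: 0.226
```

>>> {"api": "jog_arm", "payload": {"steps": [[[1,0,0,0.05,0,0,0],[1,0,0,0.1,0,0,0],[1,0,0,0.1,0,0,0]]]}}

```text
time: 12.48
position: [0.5649, -0.2047, 0.4047]
ee_rot: [0.0, 0.107, 0.994, -0.0]
ft_force: [-3.4, 0.7, 4.3]
grip_width: 0.229
```

>>> {"api": "jog_arm", "payload": {"steps": [[[1,0,0,0.05,0,0,0],[1,0,0,0.1,0,0,0],[1,0,0,0.1,0,0,0],[1,0,0,0.1,0,0,0]]]}}

```text
time: 12.82
position: [0.5649, -0.2047, 0.4044]
ee_rot: [0.0, 0.107, 0.994, -0.001]
ft_force: [-3.9, 1.5, 6.6]
grip_width: 0.228
```

>>> {"api": "jog_arm", "payload": {"steps": [[[1,0,0,0,0,0,0],[1,0,0,0,0,0,0]]]}}

```text
time: 12.98
position: [0.5648, -0.2046, 0.4045]
ee_rot: [0.0, 0.107, 0.994, -0.001]
ft_force: [-1.5, 1.5, 4.3]
grip_width: 0.23
```

Wrist force is about 4.3–6.6 N, so the foot presses at about 3–5 N. The depth is about 55 mm, inside the stated range. Now I'll release, hold, then rise.

>>> {"api": "jog_arm", "payload": {"steps": [[[0.4,0,0,0,0,0,0],[0.2,0,0,0,0,0,0],[0,0,0,0,0,0,0],[-0.5,0,0,0,0,0,0],[-1,0,0,0,0,0,0],[-1,0,0,0,0,0,0],[-1,0,0,0,0,0,0],[-1,0,0,0,0,0,0]]]}}

```text
time: 13.65
position: [0.5648, -0.2047, 0.4044]
ee_rot: [0.0, 0.107, 0.994, -0.001]
ft_force: [-0.0, -0.1, -0.5]
grip_width: 0.786
```

>>> {"api": "jog_arm", "payload": {"steps": [[[-1,0,0,-1,0,0,0],[-1,0,0,-3,0,0,0],[-1,0,0,-6,0,0,0],[-1,0,0,-9,0,0,0],[-1,0,0,-9,0,0,0],[-1,0,0,-9,0,0,0]]]}}

```text
time: 14.15
position: [0.5649, -0.2046, 0.4978]
ee_rot: [0.003, 0.107, 0.994, -0.002]
ft_force: [0.4, -0.4, -0.9]
grip_width: 1.004
```

```bash
python3 - <<'E'
from h import *
o=bot.observe();print(o["position"],o["ft_force"],o["grip_width"])
s=camera("scene");w=camera("wrist")
draw(s,[],(195,120,295,240),5,"s8.png");cv2.imwrite("pics/w8.png",w["color"])
for n in ("knob","lever_tab"):
  for p in (s,w): print(n,[(np.round(d["pixel"],1).tolist(),round(d["confidence"],2)) for d in spotter.landmark_of(p,n)])
E
```

```text
[ 0.56494113 -0.20460737  0.49780273] [ 0.41452698 -0.36693028 -0.899969  ] 1.004023550088088
knob [([481.5, 178.7], 0.67), ([242.1, 169.3], 0.57)]
knob [([316.7, 200.6], 0.72)]
lever_tab [([469.7, 213.1], 0.58), ([224.9, 177.1], 0.39)]
lever_tab [([314.5, 243.8], 0.58)]
```

View pics/s8.png

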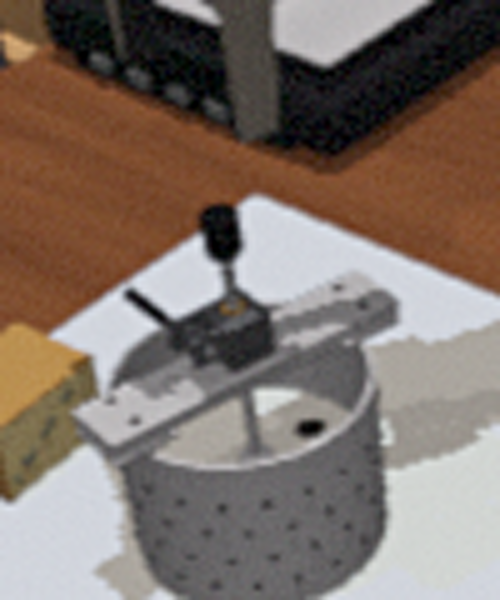

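View pics/w8.png

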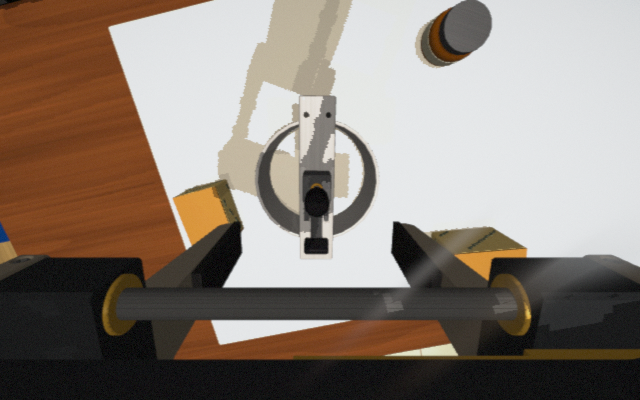

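The gauge is level and centred on the rim, since the wrist ring centre and the bar centre are both at about (317,177). The lever is open, with its tab at wrist (315,244) and scene (223,178). Next I'll locate the tab.

```bash
python3 - <<'E'
from h import *
s=camera("scene");w=camera("wrist")
print("tab",tri([(s,(222.5,178)),(w,(315,244.5))]))
print("knob",tri([(s,(239.2,166.5)),(w,(316.7,201.5))]))
y=-.21
f=gaugepts(np.array([.565,-.2046,.125]),y)
print("exp tab",f(.048,0,.078), proj(w,f(.048,0,.078)),proj(s,f(.048,0,.078)))
print("bar ends w",proj(w,f(.095,0,.008)),proj(w,f(-.095,0,.008)))
o=bot.observe()
p=f(.060,0,0)
print(p,plan(o,[p[0],p[1],.125+.19+.1],1.36))
E
```

```text
tab [ 0.61176746 -0.21788686  0.20621518]
knob [ 0.56428563 -0.20413015  0.22145625]
exp tab [np.float64(0.6119454839067591), np.float64(-0.2146060751926128), np.float64(0.203)] [np.float64(316.2218711113247), np.float64(245.39233459283224)] [np.float64(224.77159477027067), np.float64(179.70919773747252)]
bar ends w [np.float64(316.3917789747649), np.float64(257.9548598383765)] [np.float64(315.84151958879346), np.float64(96.87729309581994)]
[np.float64(0.6236818548834488), np.float64(-0.21710759399076598), np.float64(0.125)] (array([-6.03,  0.02,  7.84]), array([-0.001, -0.001, -0.003]))
```

```bash
python3 - <<'E'
from h import *
w=camera("wrist");o=bot.observe()
E=np.array(w["extrinsics"]);c=-E[:3,:3].T@E[:3,3]
print("cam in tool",rot(o).inv().apply(c-o["position"]))
E
```

```text
cam in tool [0.06822135 0.00031774 0.02085198]
```

>>> {"api": "jog_arm", "payload": {"steps": [[[1,-2,0,0,0,0,0],[1,-4,0,0,0,0,0],[1,-6.2,0,0,0,0,0],[1,-6.2,0,2,0,0,0],[1,-6.2,0,4,0,0,0],[1,-6.2,0,6,0,0,0],[1,-6.2,0,7.5,0,0,0],[1,-6.2,0,7.5,0,0,0],[1,-6.2,0,7.5,0,0,0],[1,-6.2,0,7.5,0,0,0]]]}}

```text
time: 15.43
position: [0.6255, -0.2178, 0.4201]
ee_rot: [0.001, 0.107, 0.994, -0.001]
ft_force: [0.4, -0.0, -0.0]
grip_width: 0.297
```

```bash
python3 - <<'E'
from h import *
o=bot.observe();print(o["position"],o["ft_force"],o["grip_width"])
f=gaugepts(np.array([.565,-.2046,.125]),-.21);p=f(.062,0,0)
print(plan(o,[p[0],p[1],.125+.044+.19],1.36))
s=camera("scene");w=camera("wrist")
draw(s,[],(195,120,295,240),5,"s9.png");cv2.imwrite("pics/w9.png",w["color"])
E
```

```text
[ 0.62550248 -0.2178334   0.42005766] [ 0.42103045 -0.04475411 -0.03107141] 0.2968344802754392
(array([0.  , 0.04, 6.11]), array([-0.001,  0.002, -0.003]))
```

View pics/s9.png

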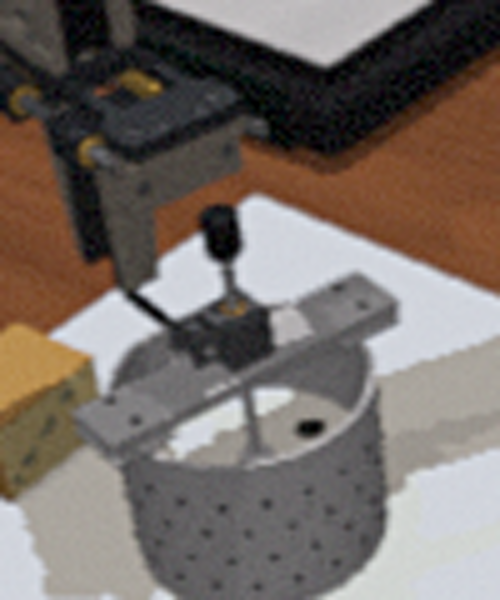

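View pics/w9.png

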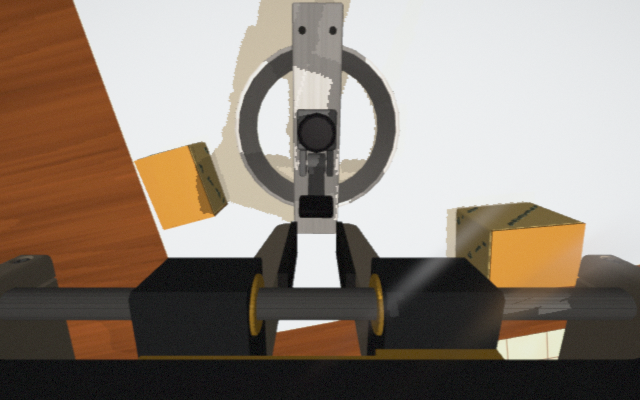

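>>> {"api": "jog_arm", "payload": {"steps": [[[1,0,0,0,0,0,0],[1,0,0,0,0,0,0],[1,0,0,0,0,0,0],[1,0,0,0,0,0,0],[1,0,0,0.7,0,0,0],[1,0,0,1.3,0,0,0],[1,0,0,1.7,0,0,0],[1,0,0,2,0,0,0]]]}}

```text
time: 16.2
position: [0.6255, -0.2178, 0.3994]
ee_rot: [0.001, 0.107, 0.994, -0.001]
ft_force: [2.3, -0.4, 7.0]
grip_width: 0.006
```

>>> {"api": "jog_arm", "payload": {"steps": [[[1,0,0,0.3,0,0,0],[1,0,0,0.6,0,0,0],[1,0,0,0.9,0,0,0],[1,0,0,1.2,0,0,0],[1,0,0,1.4,0,0,0]]]}}

```text
time: 16.62
position: [0.6278, -0.2185, 0.391]
ee_rot: [0.008, 0.107, 0.994, -0.003]
ft_force: [6.0, -1.1, 8.1]
grip_width: 0.004
```

>>> {"api": "jog_arm", "payload": {"steps": [[[1,0,0,0.3,0,0,0],[1,0,0,0.6,0,0,0],[1,0,0,0.9,0,0,0],[1,0,0,1.1,0,0,0]]]}}

```text
time: 16.95
position: [0.6283, -0.2187, 0.3806]
ee_rot: [0.009, 0.107, 0.994, -0.003]
ft_force: [1.9, -1.0, 3.3]
grip_width: 0.001
```

```bash
python3 - <<'E'
from h import *
o=bot.observe();print(o["position"],o["ft_force"],o["torque"])
s=camera("scene");w=camera("wrist")
draw(s,[],(195,120,295,240),5,"s10.png");cv2.imwrite("pics/w10.png",w["color"])
E
```

```text
[ 0.62830851 -0.21869395  0.38055194] [ 1.88752689 -1.03708556  3.31224291] [-0.12844594 -0.48854627  0.01177612]
```

View pics/s10.png

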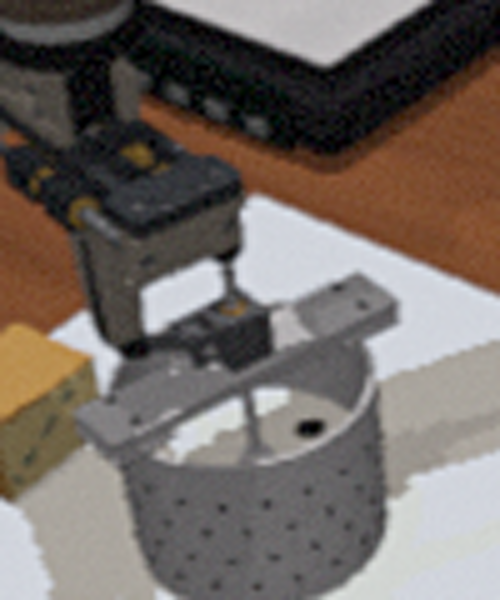

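View pics/w10.png

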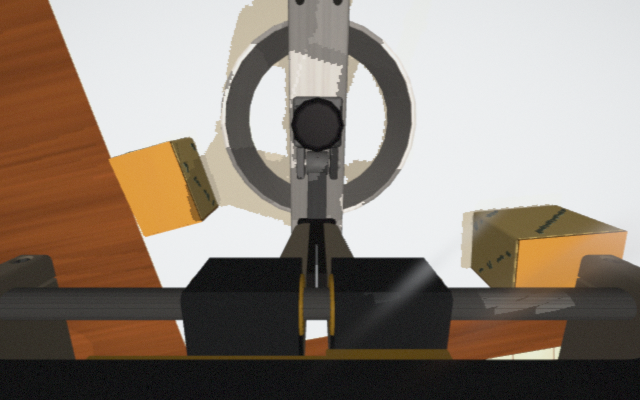

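The lever is turning down under the fingertips, and the gauge hasn't shifted. I'll continue.

>>> {"api": "jog_arm", "payload": {"steps": [[[1,0,0,0.3,0,0,0],[1,0,0,0.6,0,0,0],[1,0,0,0.9,0,0,0],[1,0,0,1.2,0,0,0],[1,0,0,1.4,0,0,0]]]}}

```text
time: 17.47
position: [0.6278, -0.2186, 0.3643]
ee_rot: [0.007, 0.107, 0.994, -0.002]
ft_force: [1.2, -0.6, 1.8]
grip_width: 0.003
```

>>> {"api": "jog_arm", "payload": {"steps": [[[1,0,0,0.15,0,0,0],[1,0,0,0.3,0,0,0],[1,0,0,0.4,0,0,0]]]}}

```text
time: 17.72
position: [0.6277, -0.2185, 0.3598]
ee_rot: [0.007, 0.107, 0.994, -0.002]
ft_force: [0.3, 0.1, 1.8]
grip_width: 0.008
```

>>> {"api": "jog_arm", "payload": {"steps": [[[1,0,0,0.1,0,0,0],[1,0,0,0.2,0,0,0]]]}}

```text
time: 17.88
position: [0.6278, -0.2185, 0.3592]
ee_rot: [0.007, 0.107, 0.994, -0.002]
ft_force: [-2.7, 1.3, 9.8]
grip_width: 0.004
```

>>> {"api": "jog_arm", "payload": {"steps": [[[1,0,0,0.1,0,0,0],[1,0,0,0.1,0,0,0]]]}}

```text
time: 18.05
position: [0.6278, -0.2185, 0.3592]
ee_rot: [0.007, 0.107, 0.994, -0.003]
ft_force: [-0.9, 0.4, 6.0]
grip_width: 0.006
```

>>> {"api": "jog_arm", "payload": {"steps": [[[1,0,0,-0.5,0,0,0],[1,0,0,-2,0,0,0],[1,0,0,-5,0,0,0],[1,0,0,-8,0,0,0],[1,0,0,-12,0,0,0],[1,0,0,-14,0,0,0],[1,0,0,-14,0,0,0],[1,0,0,-14,0,0,0]]]}}

```text
time: 18.72
position: [0.6259, -0.2175, 0.5003]
ee_rot: [0.008, 0.107, 0.994, -0.003]
ft_force: [0.5, 0.5, -1.5]
grip_width: 0.002
```

```bash
python3 - <<'E'
from h import *
o=bot.observe();print(o["position"],o["ft_force"])
s=camera("scene");w=camera("wrist")
f=gaugepts(np.array([.565,-.2046,.125]),-.21)
L=[([f(.026,0,.04),f(.07,0,.044)],(0,0,255)),([f(*p) for p in [(-.095,-.02,0),(.095,-.02,0),(.095,.02,0),(-.095,.02,0),(-.095,-.02,0)]],(255,0,0))]
a=draw(s,[],(195,140,275,240),5,"s11.png");b=draw(s,L,(195,140,275,240),5,"x.png")
cv2.imwrite("pics/s11.png",np.hstack([a,b]))
cv2.imwrite("pics/w11.png",w["color"])
print(proj(w,f(.07,0,.044)),proj(w,f(.095,0,.008)),proj(w,f(-.095,0,.008)),proj(w,[.5645,-.2042,.236]))
E
```

```text
[ 0.62592165 -0.21754504  0.50031582] [ 0.45013413  0.51804781 -1.5412932 ]
[np.float64(316.95169389437217), np.float64(191.52690861532207)] [np.float64(317.03524317424524), np.float64(204.55870009934873)] [np.float64(316.6128367488301), np.float64(29.0727742623518)] [np.float64(317.0060961786876), np.float64(124.70507081801667)]
```

View pics/s11.png

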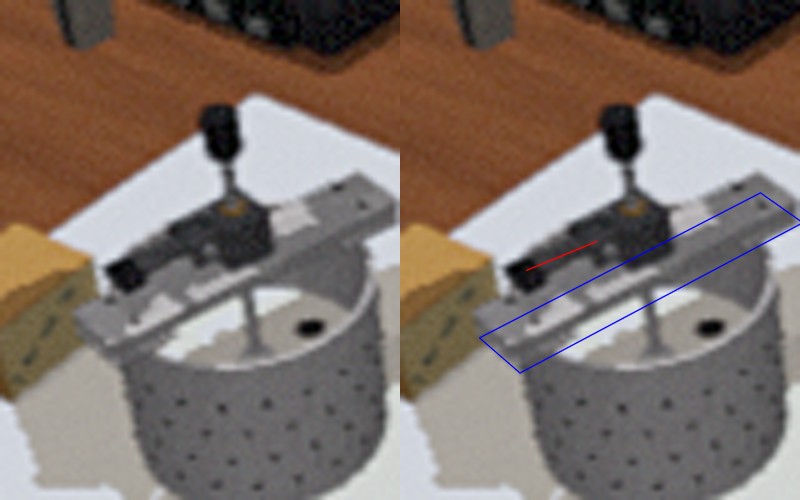

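View pics/w11.png

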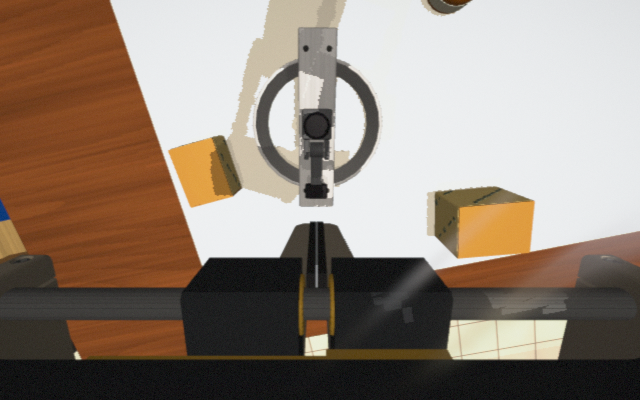

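The lever lies level, parallel to the bar. It met a hard stop at tip height 0.169, which is the expected height for fully down, with force jumping from 1.8 to 9.8 N. The knob and gauge haven't shifted and the robot is clear, so I'm handing in.

```bash
python3 -c "
from cell import bot
print(bot.hand_in())"
```

```text
the job is handed in; nothing more can be done
None
```

The depth gauge is standing across the mould's rim with its probe on the follower and its lever pressed down. I handed the job in at about 19 s of the 64 s allowed; no verdict was reported.

**What I did:** I took the steel gauge (not the red one) by its knob and set it centred across the rim. I slid the probe down until the foot pressed on the follower at about 3–5 N, at roughly 55–60 mm depth. Then I released the knob, pressed the lever to its hard stop with closed fingertips, and backed off.

**Last checks that agreed:**
- **Gauge:** it is level and centred within a few millimetres in the wrist view, and the knob has not moved since I let go.
- **Lever:** it lies parallel to the bridge. It stopped hard at the height expected for fully down, where the force jumped from 1.8 to 9.8 N.
- **Bystanders:** nothing touched them.

**Less certain:**
- **Rim height:** the shoes and the camera overlays put the rim about 3 mm or more higher than my first estimate of 0.122 m. The shoes met the rim about 7 mm earlier than I had planned, partly because the knob may have slipped a little in the grip.
- **Foot force after release:** I could not measure it, so I am relying on the slide friction holding the spring's load.

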